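Draw the worn grommet out of its lane and over the shelf edge into the scrap tin

ROBOT

A 7-joint arm with a two-finger parallel gripper is mounted at the origin on the work surface. World frame = base frame: x ahead of the robot, y to its left, z up, the work surface at z = 0. Lengths are in m, angles in rad, forces in N, time in s.
With the tool pointing down it reaches from about 0.425 to 0.875 m from the base axis. Payload 4.7 kg.
Tool frame: the origin (TCP) lies at the very end of the fingers, on their centre line; the grasp point (between the pads) lies 19 mm behind it (manip.tcp_to_grasp is the distance from the TCP to the grasp point, in m); z points along the fingers, y is the line along which they close (so a half turn about z gives the same grasp; the last joint's range is limited). The gripper opens to 85 mm and grips with 20 to 120 N. Pads are 22 mm wide; open, the fingers measure 114 mm over their backs; the gripper's body (76 mm by 85 mm) begins 54 mm behind the grasp point. The pads swing forward as they close: fully open they stand 13 mm farther back than shut.
Start: joints at [-1.181, 0.321, -0.07, 1.45, 0.023, 1.371, -0.057], TCP at [0.239, 0.605, 0.231] pointing down, gripper open.
Joint ranges: [-2.86, 2.86], [-0.3, 2.09], [-1.38, 1.24], [0.06, 2.45], [-1.56, 4.7], [0.09, 2.05], [-2.69, 2.69]. Speed limits (rad/s): [2.57, 2.57, 3.14, 3.14, 3.14, 3.14, 3.14].

INTERFACE

Orientations are given as a 3x3 rotation matrix whose columns are the frame's x, y, z axes.
In Python, from station import manip, eyes, job gives the robot as it stands.
- The arm moves only by the tool carry_out, never from a script. Its argument "series" is a list of rows, each a list of 3 entries, a list of its own where there are three numbers: the opening, from 0 (shut) to 1 (fully open), then the shift along the tool's x, y, z in cm, then the turn about the tool's z in degrees. A call has 1 to 8 rows; each row shifts and turns the commanded pose from where the row before left it, along the tool's axes as they then stand; what a row does not reach is not made up. A row lasts 1/8 s, in which the tool goes at most 62.5 mm and 10.7 degrees, less where a joint would pass 70% of its speed; a pose out of reach is approached as far as the arm can. A call is refused whole if a number of a shift passes 6.25 or a number of a turn 10.7, either way. A call with a gripper value outside its range is refused whole. The fingers move at their own pace and stop on an object; the grip force is fixed at half the most. Time passes only in rows, so rows that do not move let the fingers close. It gives the time, the measured TCP pose, the force, the opening and the grip force at its end, in the units of the state.
- manip.state(): the state, without advancing time (a new reading comes with each control period).
- eyes.get_image(name): name is "scene" or "top" or "wrist"; returns a dict with "frame" (480x640x3 uint8, red, green, blue), "range_z" (480x640 float32, m along the optical axis (not along the pixel's ray), 0 where there is no reading), "K" (3x3 intrinsics, pixels), "k1" (the pictures are not rectified: a ray, as slopes to the right and down, at radius r is drawn at 1 + k1 r^2 times it, then the intrinsics apply), "world_from_camera" (4x4, takes a point from camera to world coordinates). Camera axes: x right, y up, looking along -z (the intrinsics and any distortion apply to the point x, -y, -z); pixel columns grow to the right and rows downward; lengths in m; the calibration is good to about 2 mm. A picture is of the moment at which its call begins.
- job.job_done(): hands the job in; it is judged then, once.
The state is a dict: "time": time; "qpos": joint angles; "dq": joint speeds; "joint_torque": joint torques, N m; "eef_pos": TCP position; "ee_rot": TCP orientation; "contact_force": force on the tool from outside, world axes, zero at the start; "torque": the same for the moment, N m; "width": finger opening in m; "finger_force": force on a finger pad.
Only numpy, scipy, OpenCV 4.12 (cv2) and the standard library are available. Lean on these libraries where they do the work, as an engineer would, in place of code of your own. Each camera call takes 0.05 s, during which the arm holds its last target. There are 200 camera calls.

TASK

Slide the scrap tin gently up under the front edge of the pine riser shelf, square and snug against its front board, below the lane that holds the worn black rubber grommet. Then lay a shut fingertip on the grommet with light pressure only and draw it along its lane and over the edge, so that it drops into the tin. Leave the tin standing there, do not dig into the wood, and leave every other part where it is.

Things in the scene. Friction and masses are not known exactly. Their poses are not given: they have to be found in the camera images.
- riser: Pine riser shelf, fixed, 480 wide (y), 170 deep (x). Origin: middle of its front edge at the level of its flat top, 78 to 94 mm over the bench (varies); x goes back from the edge, y left, z up. Three lanes for flat parts, 36 wide, run back along x from the edge, open there; the strips between them are 24 wide, tops at z = 0. Slotted stand with four cans behind (x = 108 to 142, 30 high).
- lane0 (a point): Mouth of the right lane (y = -60 in the riser's frame): the point on the front edge at the level of the riser's top; axes as the riser's. Lane floors lie 8 mm below the top at the back and are worn: towards the edge each goes its own uneven way, between 1 mm down and 5 mm up, never measured, so follow it by feel. At 72 mm behind the edge a rail, 8 high, closes the lanes.
- lane1 (a point): Mouth of the middle lane (y = 0 in the riser's frame), otherwise as lane0.
- lane2 (a point): Mouth of the left lane (y = +60 in the riser's frame), otherwise as lane0.
- front_board (a point): Middle of the face of the riser's upright front board, 60 mm below the top; axes as the riser's. The face runs down to the bench, 12 mm behind the front edge: the 22 mm thick shelf overhangs it by 12 mm, high enough for the tin to pass under.
- grommet: Worn black rubber grommet, ring 32 across, 10 thick, hole 17, about 20 g; origin: centre of its underside. Lies flat at the back of one of the lanes (any), its centre about 53 mm behind the front edge, its top only about 2 mm above the strips beside it, the rail 3 mm behind it. Little give: a quick touch jolts hard; slides on the dusty wood more easily than under a finger pad.
- tin: Scrap tin, open steel box 100 (x) by 64 (y) by 42 high, red patch on each short end, walls and floor 3 thick, about 0.2 kg, loose on the bench between robot and riser; origin: centre of its underside. Snug below a lane, an end touches the front board: its centre is then 38 mm in front of the shelf edge, long axis along the riser's x.
- fibre_washer: Red fibre washer, good, in another lane; same size as the grommet (32 across, 10 thick). Leave alone.
- brass_cap: Brass cap, good, in another lane; same size as the grommet (32 across, 10 thick). Leave alone.
- can0: Brass condenser can, 20 diameter, 57 tall with its terminal, upright in the slotted stand; origin: centre of its underside. Leave alone.
- can1: Brass condenser can, 20 diameter, 57 tall with its terminal, upright in the slotted stand; origin: centre of its underside. Leave alone.
- can2: Brass condenser can, 20 diameter, 57 tall with its terminal, upright in the slotted stand; origin: centre of its underside. Leave alone.
- can3: Brass condenser can, 20 diameter, 57 tall with its terminal, upright in the slotted stand; origin: centre of its underside. Leave alone.
- oil_can: Green enamel oil can, body 66 diameter, 96 high with a spout to 150, on the right end of the riser; origin: centre of its underside. Leave alone.
- bracket: Steel breaker point bracket, an angle 52 by 20 by 26 high, on the left end of the riser; origin: centre of its underside. Leave alone.

How it is judged:
By the outcome, as a careful person would: the job done as asked, in the order asked, and still so for the second after the job is handed in, with the robot touching nothing.
It also fails if it takes over 67 s, if anything falls off the work surface, if the arm or the gripper's body presses on something with over 40 N, if the wrist force passes 120 N, or if a joint passes its speed limit or range.

## Working session

There is one attempt and no reset: what is moved stays moved. The work goes in short steps, Python scripts to look and compute and a tool call to move; the robot and the scene stay as the last step left them, time stands still between calls to the robot, and variables do not carry over. Pictures are saved under pics/ and viewed, at most 10 in all, crops included, and the job is handed in when it is done.

Besides the shell and the picture viewer there is one more tool, called as name([rows], argument=value, ...), one row to a line, values as JSON. carry_out: Moves the arm, as the interface text tells. Its arguments: {"type":"object","properties":{"series":{"type":"array","items":{"type":"array"}}},"required":["series"]}

```bash
mkdir -p pics; ls
cat > h.py <<'E'
import numpy as np, cv2
from station import manip, eyes, job
def rays(im, uv):
    K=np.array(im["K"]);D=np.array([im["k1"],0,0,0],float)
    n=cv2.undistortPoints(np.array(uv,float).reshape(-1,1,2),K,D).reshape(-1,2)
    T=np.array(im["world_from_camera"])
    d=np.c_[n[:,0],-n[:,1],-np.ones(len(n))]@T[:3,:3].T
    return T[:3,3],d   # point = o + d*range_z
def onplane(im,uv,z):
    o,d=rays(im,uv); return o+d*((z-o[2])/d[:,2])[:,None]
def bydepth(im,uv):
    o,d=rays(im,uv); uv=np.array(uv,int); r=im["range_z"][uv[:,1],uv[:,0]]
    return o+d*r[:,None]
def save(im,name): cv2.imwrite("pics/"+name,im["frame"][:,:,::-1])
E
python3 - <<'E'
from h import *
import pickle
for n in ("scene","top"):
    im=eyes.get_image(n); save(im,n+"0.png"); pickle.dump(im,open(n+"0.pkl","wb"))
    print(n,np.round(im["world_from_camera"],3),im["K"][0],im["k1"])
s=manip.state(); print(s)
E
```

```text
pics
scene [[ 0.735 -0.577  0.356  0.841]
 [ 0.678  0.622 -0.391 -0.244]
 [ 0.004  0.529  0.849  0.692]
 [ 0.     0.     0.     1.   ]] [503.12224105   0.         317.67124508] -0.08870941323653792
top [[ 0.008  0.998 -0.07   0.546]
 [-1.     0.008  0.012  0.035]
 [ 0.012  0.07   0.997  0.743]
 [ 0.     0.     0.     1.   ]] [433.12839309   0.         327.20390537] -0.09966762149739433
{'time': 0.1, 'qpos': array([-1.18090724,  0.32176815, -0.07010714,  1.45157879,  0.02259989,
        1.37079412, -0.05688197]), 'dq': array([ 0.00022245, -0.00186212, -0.00078157, -0.00207204, -0.00093543,
       -0.00092339, -0.00034015]), 'joint_torque': array([-1.15163543e-04, -4.94875538e+01, -3.83798238e-01, -3.15211201e+01,
        1.32676717e-02,  7.32436980e-03,  1.21481986e-05]), 'eef_pos': array([0.23840544, 0.60417192, 0.23030758]), 'ee_rot': array([[-9.30243184e-01,  3.66943182e-01, -5.64638791e-04],
       [ 3.66943606e-01,  9.30241693e-01, -1.66811795e-03],
       [-8.68539625e-05, -1.75894594e-03, -9.99998449e-01]]), 'contact_force': array([-0.11732983, -0.47271949,  0.4357036 ]), 'torque': array([0.00524017, 0.01036513, 0.04049545]), 'finger_force': 0.0, 'width': 0.08520766285236182}
```

View pics/top0.png

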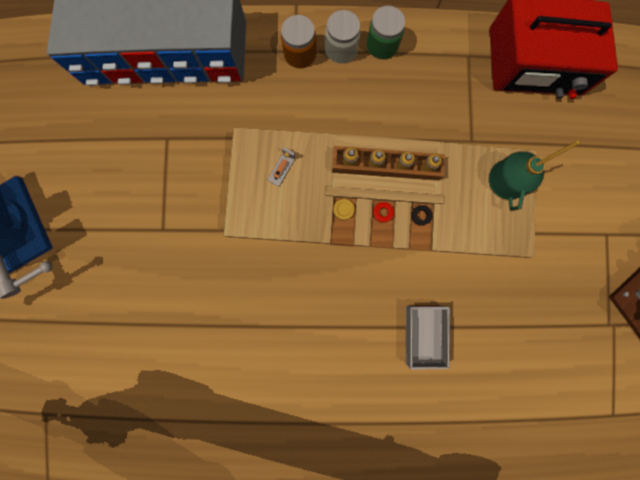

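View pics/scene0.png

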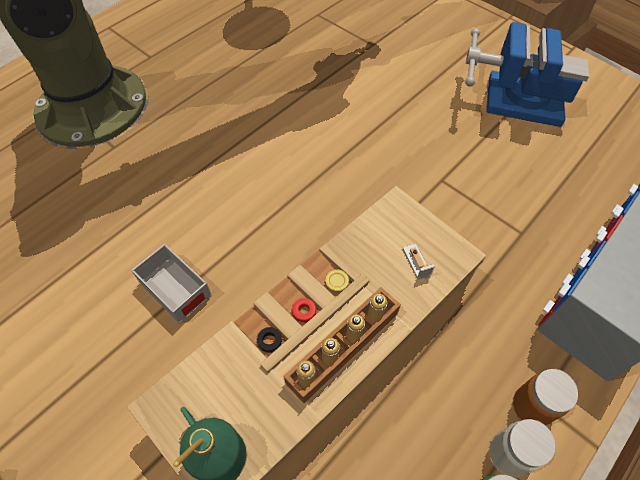

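The black grommet is in the right lane at top-image pixel (422,215), with the red washer at (384,212) and the brass cap at (344,209). The tin is at (429,337), nearly aligned with the riser. The shelf's front corners are at about (225,236) and (533,257).

Run:
```python
from h import *
import pickle
im=pickle.load(open("top0.pkl","rb")); sc=pickle.load(open("scene0.pkl","rb"))
pt=bydepth(im,[(270,220),(310,220),(460,230),(500,235),(455,180),(300,140),(390,195)])
print("riser top",pt.round(4)); H=np.median(pt[:6,2])
# depth-based masks
def cloud(im):
    v,u=np.mgrid[0:480,0:640]; return bydepth(im,np.c_[u.ravel(),v.ravel()]).reshape(480,640,3)
for n,i in (("top",im),("scene",sc)):
    C=cloud(i); hsv=cv2.cvtColor(i["frame"],cv2.COLOR_RGB2HSV)
    m=(abs(C[...,2]-H)<.006)&(C[...,0]>.45)&(C[...,0]<.9)&(abs(C[...,1])<.4)
    m=cv2.morphologyEx(m.astype(np.uint8),cv2.MORPH_CLOSE,np.ones((9,9)))
    c=max(cv2.findContours(m,0,2)[0],key=cv2.contourArea)
    r=cv2.minAreaRect(onplane(i,c.reshape(-1,2),H)[:,:2].astype(np.float32)); print(n,"riser",r,cv2.boxPoints(r).round(4).tolist())
    # front edge fit
    P=onplane(i,c.reshape(-1,2),H)
    # tin
    # tin rim
    t=(C[...,2]>.030)&(C[...,2]<.05)&(C[...,0]>.35)&(C[...,0]<.68)&(C[...,1]<.1)&(C[...,1]>-.35)
    t=cv2.morphologyEx(t.astype(np.uint8),cv2.MORPH_CLOSE,np.ones((3,3)))
    c=max(cv2.findContours(t,0,2)[0],key=cv2.contourArea)
    r=cv2.minAreaRect(onplane(i,c.reshape(-1,2),.042)[:,:2].astype(np.float32)); print(n,"tin",r)
    b=(hsv[...,2]<60)&(C[...,2]>H-.012)&(C[...,2]<H+.012)&(C[...,0]>.6)&(C[...,1]>-.2)&(C[...,1]<.1)
    c=max(cv2.findContours(b.astype(np.uint8),0,2)[0],key=cv2.contourArea)
    (x,y),rr=cv2.minEnclosingCircle(c); print(n,"grommet",x,y,rr,onplane(i,[(x,y)],H+.002).round(4))
```

```text
riser top [[ 0.6324  0.1144  0.0924]
 [ 0.6332  0.0539  0.0899]
 [ 0.6201 -0.1759  0.0915]
 [ 0.6135 -0.2408  0.0878]
 [ 0.6983 -0.1701  0.0898]
 [ 0.7577  0.0708  0.0908]
 [ 0.6712 -0.0667  0.0995]]
top riser ((0.6783710718154907, -0.05912362039089203), (0.480445921421051, 0.1715346872806549), 86.62156677246094) [[0.5785999894142151, -0.2939000129699707], [0.7498000264167786, -0.30399999022483826], [0.7781000137329102, 0.17560000717639923], [0.6068999767303467, 0.18569999933242798]]
top tin ((0.45078346133232117, -0.13931241631507874), (0.1006598249077797, 0.06570294499397278), 0.13529890775680542)
top grommet 421.6919250488281 214.919189453125 10.516097068786621 [[ 0.6425 -0.1164  0.0924]]
scene riser ((0.6791491508483887, -0.059821560978889465), (0.48238861560821533, 0.17359961569309235), 86.81509399414062) [[0.5791000127792358, -0.29580000042915344], [0.7523999810218811, -0.30550000071525574], [0.77920001745224, 0.1762000024318695], [0.60589998960495, 0.1858000010251999]]
scene tin ((0.4534040093421936, -0.14008699357509613), (0.1078900694847107, 0.06555087119340897), 0.3628399074077606)
scene grommet 269.1436767578125 339.53448486328125 12.671298027038574 [[ 0.6447 -0.1171  0.0924]]
```

carry_out([
  [1,[0,0,0],-10.7],
  [1,[0,0,0],-10.7],
  [1,[-2.5,-5,0],0],
  [1,[-2.5,-5,0],0],
  [1,[-2.5,-5,0],0],
  [1,[-2.5,-5,0],0],
  [1,[-2.5,-5,0],0],
  [1,[-2.5,-5,0],0],
])

```text
time: 1.1
eef_pos: [0.3883, 0.3024, 0.2311]
ee_rot: [[-1.0, 0.002, -0.0], [0.002, 1.0, -0.0], [0.0, -0.0, -1.0]]
contact_force: [1.1, 0.7, 0.0]
width: 0.0855
finger_force: 0.0
```

carry_out([
  [1,[-0.5,-5,0],0],
  [1,[-0.5,-5,0],0],
  [1,[-0.5,-5,0],0],
  [1,[-0.5,-5,0],0],
  [1,[-0.5,-5,0],0],
  [1,[-0.5,-5,0],0],
  [1,[-0.5,-5,0],0],
  [1,[-0.5,-5,0],0],
])

```text
time: 2.1
eef_pos: [0.4267, -0.0974, 0.2311]
ee_rot: [[-1.0, 0.002, 0.0], [0.002, 1.0, 0.0], [-0.0, 0.0, -1.0]]
contact_force: [0.3, -0.5, 0.0]
width: 0.0851
finger_force: 0.0
```

carry_out([
  [1,[0,-4.2,2],0],
  [1,[0,0,4],0],
  [1,[0,0,4],0],
  [1,[0,0,0],0],
])

```text
time: 2.6
eef_pos: [0.4241, -0.1375, 0.1288]
ee_rot: [[-1.0, 0.003, -0.007], [0.003, 1.0, 0.0], [0.007, 0.0, -1.0]]
contact_force: [0.1, -0.1, -0.0]
width: 0.0853
finger_force: 0.0
```

Run:
```python
from h import *
im=eyes.get_image("wrist"); save(im,"w1.png"); print(np.round(im["world_from_camera"],3)); print(manip.state()["eef_pos"])
m=None
v,u=np.mgrid[0:480,0:640]; C=bydepth(im,np.c_[u.ravel(),v.ravel()]).reshape(480,640,3)
t=(C[...,2]>.034)&(C[...,2]<.05)&(im["range_z"]>0)
cs=cv2.findContours(t.astype(np.uint8),0,2)[0]; c=max(cs,key=cv2.contourArea)
print(cv2.boundingRect(c)); print(cv2.minAreaRect(onplane(im,c.reshape(-1,2),.042)[:,:2].astype(np.float32)))
```

```text
[[ 0.004 -0.955 -0.296  0.348]
 [ 1.     0.003  0.002 -0.136]
 [-0.001 -0.296  0.955  0.271]
 [ 0.     0.     0.     1.   ]]
[ 0.42595186 -0.13769111  0.13083194]
(269, 215, 98, 136)
((0.44791626930236816, -0.13893204927444458), (0.06379202753305435, 0.10067906975746155), 89.8689956665039)
```

View pics/w1.png

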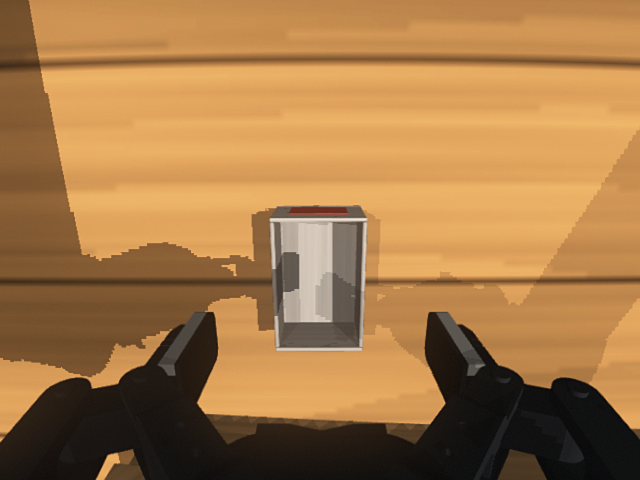

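The wrist view shows the tin rim at pixels (270–366, 218–350), centred between the fingers at about (0.449, -0.139) with near-zero yaw. I'll move 6 mm forward, go down and grip.

carry_out([
  [1,[-0.6,-0.1,0],0],
  [1,[0,0,4],0],
  [1,[0,0,4],0],
  [1,[0,0,2],0],
  [1,[0,0,1.7],0],
  [1,[0,0,0],0],
])

```text
time: 3.4
eef_pos: [0.4337, -0.1387, 0.0147]
ee_rot: [[-1.0, 0.002, 0.0], [0.002, 1.0, -0.0], [-0.0, -0.0, -1.0]]
contact_force: [0.6, 0.0, 1.5]
width: 0.0855
finger_force: 0.0
```

carry_out([
  [0.7,[0,0,0],0],
  [0.7,[0,0,0],0],
  [0.6,[0,0,0],0],
  [0.6,[0,0,0],0],
  [0.6,[0,0,0],0],
  [0.6,[0,0,0],0],
])

```text
time: 4.15
eef_pos: [0.4346, -0.139, 0.016]
ee_rot: [[-1.0, 0.002, 0.003], [0.002, 1.0, 0.0], [-0.003, 0.0, -1.0]]
contact_force: [-1.0, -0.2, 6.2]
width: 0.0626
finger_force: 66.5
```

carry_out([
  [0.6,[0,0,0],1.7],
  [0.6,[0,0,0],1.6],
  [0.6,[-1,0.6,0],0],
  [0.6,[-1,0.6,0],0],
  [0.6,[-1,0.6,0],0],
  [0.6,[-1,0.6,0],0],
  [0.6,[-1,0.6,0],0],
  [0.6,[-1,0.4,0],0],
])

```text
time: 5.15
eef_pos: [0.494, -0.1101, 0.0161]
ee_rot: [[-0.998, 0.062, -0.002], [0.062, 0.998, -0.0], [0.002, -0.0, -1.0]]
contact_force: [-10.8, -3.8, 16.1]
width: 0.063
finger_force: 67.7
```

carry_out([
  [0.6,[-1,0,0],0],
  [0.6,[-1,0,0],0],
  [0.6,[-0.5,0,0],0],
  [0.6,[0,0,0],0],
  [0.6,[0,0,0],0],
])

```text
time: 5.78
eef_pos: [0.52, -0.1103, 0.0161]
ee_rot: [[-0.998, 0.06, 0.0], [0.06, 0.998, 0.001], [-0.0, 0.001, -1.0]]
contact_force: [-5.4, -0.3, 11.0]
width: 0.063
finger_force: 67.1
```

```bash
cat > tin.py <<'E'
from h import *
im=eyes.get_image("top")
v,u=np.mgrid[0:480,0:640]; C=bydepth(im,np.c_[u.ravel(),v.ravel()]).reshape(480,640,3)
import sys; save(im,sys.argv[1])
im2=eyes.get_image("wrist"); save(im2,"w_"+sys.argv[1])
print(manip.state()["eef_pos"])
E
python3 tin.py a2.png; python3 -c "
import cv2,numpy as np
a=cv2.imread('pics/a2.png')[150:390,290:590];b=cv2.imread('pics/w_a2.png')
cv2.imwrite('pics/ab2.png',np.hstack([cv2.resize(a,(400,320)),cv2.resize(b,(400,320))]))"
```

```text
[ 0.5199766  -0.11024566  0.01609844]
```

View pics/ab2.png

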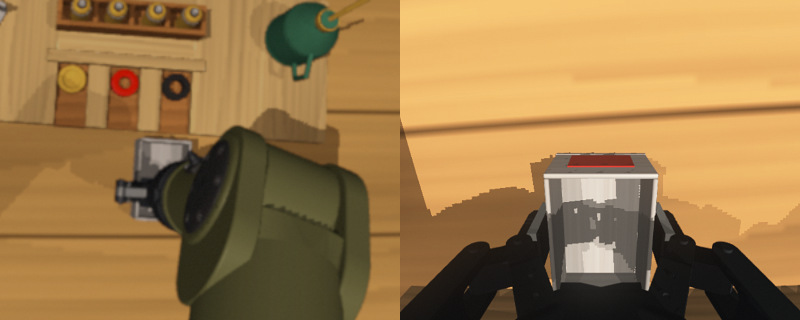

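The tin is gripped straight and sits just short of the shelf edge, below the black grommet's lane. I'll creep in until it touches.

carry_out([
  [0.6,[-0.4,0,0],0],
  [0.6,[-0.3,0,0],0],
  [0.6,[-0.2,0,0],0],
  [0.6,[-0.1,0,0],0],
  [0.6,[-0.1,0,0],0],
  [0.6,[0,0,0],0],
])

```text
time: 6.62
eef_pos: [0.5299, -0.1109, 0.0161]
ee_rot: [[-0.998, 0.061, -0.002], [0.061, 0.998, 0.001], [0.002, 0.001, -1.0]]
contact_force: [-7.8, 0.8, 13.0]
width: 0.0626
finger_force: 67.2
```

carry_out([
  [0.6,[-0.1,0,0],0],
  [0.6,[-0.1,0,0],0],
  [0.6,[0,0,0],0],
])

```text
time: 7.0
eef_pos: [0.532, -0.111, 0.0161]
ee_rot: [[-0.998, 0.061, -0.002], [0.061, 0.998, 0.001], [0.002, 0.001, -1.0]]
contact_force: [-8.2, 1.3, 12.8]
width: 0.0627
finger_force: 67.2
```

carry_out([
  [0.6,[-0.1,0,0],0],
  [0.6,[-0.1,0,0],0],
  [0.6,[0,0,0],0],
])

```text
time: 7.38
eef_pos: [0.534, -0.1111, 0.0161]
ee_rot: [[-0.998, 0.061, -0.002], [0.061, 0.998, 0.001], [0.002, 0.001, -1.0]]
contact_force: [-7.8, 1.4, 12.7]
width: 0.0628
finger_force: 67.2
```

carry_out([
  [0.6,[-0.1,0,0],0],
  [0.6,[-0.1,0,0],0],
  [0.6,[0,0,0],0],
])

```text
time: 7.75
eef_pos: [0.5359, -0.1112, 0.0161]
ee_rot: [[-0.998, 0.061, -0.002], [0.061, 0.998, 0.001], [0.002, 0.001, -1.0]]
contact_force: [-7.8, 0.3, 12.6]
width: 0.0632
finger_force: 67.2
```

carry_out([
  [0.6,[-0.1,0,0],0],
  [0.6,[0,0,0],0],
])

```text
time: 8.0
eef_pos: [0.5369, -0.1113, 0.0161]
ee_rot: [[-0.998, 0.061, -0.002], [0.061, 0.998, 0.001], [0.002, 0.001, -1.0]]
contact_force: [-7.3, 1.1, 12.5]
width: 0.0628
finger_force: 67.1
```

carry_out([
  [0.6,[-0.1,0,0],0],
  [0.6,[0,0,0],0],
])

```text
time: 8.25
eef_pos: [0.5372, -0.1113, 0.0161]
ee_rot: [[-0.998, 0.061, -0.003], [0.061, 0.998, 0.002], [0.003, 0.001, -1.0]]
contact_force: [-9.6, 0.7, 14.0]
width: 0.0626
finger_force: 67.7
```

carry_out([
  [0.6,[-0.1,0,0],0],
  [0.6,[0,0,0],0],
])

```text
time: 8.5
eef_pos: [0.5372, -0.1113, 0.0161]
ee_rot: [[-0.998, 0.061, -0.005], [0.061, 0.998, 0.002], [0.005, 0.002, -1.0]]
contact_force: [-13.6, 2.3, 18.8]
width: 0.063
finger_force: 68.1
```

carry_out([
  [0.8,[0,0,0],0],
  [0.9,[0,0,0],0],
  [1,[0,0,0],0],
  [1,[0,0,0],0],
  [1,[0,0,0],0],
])

```text
time: 9.12
eef_pos: [0.5398, -0.1111, 0.0143]
ee_rot: [[-0.998, 0.06, -0.0], [0.06, 0.998, -0.0], [0.0, -0.0, -1.0]]
contact_force: [0.9, -0.6, 0.6]
width: 0.0856
finger_force: 0.0
```

carry_out([
  [1,[0.2,0,-1],0],
  [1,[1,0,-2],0],
  [1,[3,0,-4],0],
  [1,[4,0,-5],0],
  [1,[0,0,0],0],
])

```text
time: 9.75
eef_pos: [0.4599, -0.1067, 0.138]
ee_rot: [[-0.998, 0.061, 0.01], [0.061, 0.998, 0.005], [-0.01, 0.006, -1.0]]
contact_force: [1.0, -0.3, -1.2]
width: 0.0855
finger_force: 0.0
```

Run:
```python
from h import *
s=manip.state(); print(s["eef_pos"],s["contact_force"],s["qpos"])
ims={n:eyes.get_image(n) for n in("scene","top","wrist")}
for n,i in ims.items(): save(i,n+"3.png")
for n in ("scene","top","wrist"):
    i=ims[n]; v,u=np.mgrid[0:480,0:640]; C=bydepth(i,np.c_[u.ravel(),v.ravel()]).reshape(480,640,3)
    t=(C[...,2]>.034)&(C[...,2]<.05)&(C[...,0]>.45)&(C[...,0]<.6)&(C[...,1]<-.05)&(C[...,1]>-.18)
    c=max(cv2.findContours(t.astype(np.uint8),0,2)[0],key=cv2.contourArea)
    P=onplane(i,c.reshape(-1,2),.042)[:,:2]; print(n,cv2.minAreaRect(P.astype(np.float32)))
a=ims["top"]["frame"][150:390,290:590,::-1];b=ims["wrist"]["frame"][:,:,::-1]
cv2.imwrite('pics/ab3.png',np.hstack([cv2.resize(a,(400,320)),cv2.resize(b,(400,320))]))
```

```text
[ 0.45986701 -0.10665071  0.13804274] [ 0.9843951  -0.33889487 -1.16019406] [-0.53273258 -0.01656611  0.71185097  2.02470835  0.00459443  1.12037247
  1.68695187]
scene ((0.5367788672447205, -0.11217471212148666), (0.06477547436952591, 0.06834408640861511), 86.41442108154297)
top ((0.5470978021621704, -0.11164428293704987), (0.06597810983657837, 0.08966552466154099), 86.69055938720703)
wrist ((0.549358606338501, -0.1121804267168045), (0.06448735296726227, 0.1039201095700264), 86.62454986572266)
```

View pics/ab3.png

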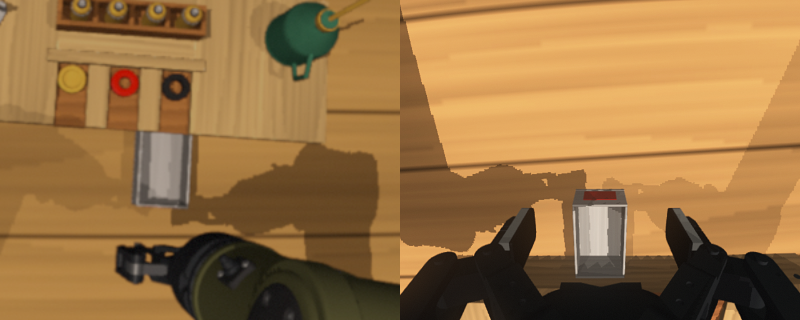

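The tin stands square (yaw 86.6° against the riser's 86.7°), its far end is under the shelf, and it lines up with the grommet's lane. Next I'll shut the fingers and go above the grommet.

carry_out([
  [0,[0,0,-3],0],
  [0,[-3.2,0,-1],0],
  [0,[-4,0,0],0],
  [0,[-4,0,0],0],
  [0,[-4,0,0],0],
  [0,[-3,0.1,0],0],
  [0,[0,0,2],0],
  [0,[0,0,0],0],
])

```text
time: 10.9
eef_pos: [0.638, -0.1161, 0.1485]
ee_rot: [[-0.998, 0.06, -0.008], [0.06, 0.998, -0.001], [0.008, -0.001, -1.0]]
contact_force: [-0.9, 0.0, -0.3]
width: 0.0003
finger_force: 0.0
```

Run:
```python
from h import *
s=manip.state(); print(s["eef_pos"],s["contact_force"],s["width"])
i=eyes.get_image("wrist"); save(i,"w4.png")
j=eyes.get_image("scene"); save(j,"s4.png")
a=j["frame"][200:440,180:480,::-1];b=i["frame"][:,:,::-1]
cv2.imwrite('pics/ab4.png',np.hstack([cv2.resize(a,(400,320)),cv2.resize(b,(400,320))]))
```

```text
[ 0.63802545 -0.11607153  0.14845859] [-0.89066391  0.03898522 -0.29094777] 0.00025962888669832314
```

View pics/ab4.png

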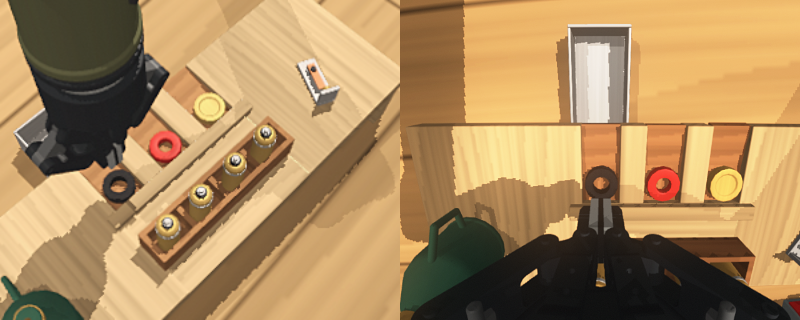

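The shut fingertip is over the grommet in both views (wrist crop about (601,183)). The tin's mouth is centred under the lane. Now I'll descend slowly.

carry_out([
  [0,[-0.3,0,2],0],
  [0,[0,0,1.5],0],
  [0,[0,0,0.7],0],
  [0,[0,0,0],0],
  [0,[0,0,0],0],
])

```text
time: 11.62
eef_pos: [0.6439, -0.1165, 0.1116]
ee_rot: [[-0.998, 0.06, 0.001], [0.06, 0.998, -0.0], [-0.001, -0.0, -1.0]]
contact_force: [-0.4, 0.1, 0.6]
width: 0.0
finger_force: 0.0
```

carry_out([
  [0,[0.2,0,0.5],0],
  [0,[0,0,0.4],0],
  [0,[0,0,0.2],0],
  [0,[0,0,0.1],0],
  [0,[0,0,0],0],
])

```text
time: 12.25
eef_pos: [0.6416, -0.1162, 0.0991]
ee_rot: [[-0.998, 0.06, 0.0], [0.06, 0.998, 0.0], [-0.0, 0.0, -1.0]]
contact_force: [-0.1, 0.4, 0.2]
width: 0.0002
finger_force: 0.0
```

carry_out([
  [0,[0,0,0.05],0],
  [0,[0,0,0.05],0],
  [0,[0,0,0.05],0],
  [0,[0,0,0.05],0],
  [0,[0,0,0],0],
])

```text
time: 12.88
eef_pos: [0.6415, -0.1162, 0.0971]
ee_rot: [[-0.998, 0.06, -0.0], [0.06, 0.998, 0.0], [0.0, 0.0, -1.0]]
contact_force: [0.1, 0.4, -0.3]
width: 0.0001
finger_force: 0.0
```

carry_out([
  [0,[0,0,0.05],0],
  [0,[0,0,0.05],0],
  [0,[0,0,0.05],0],
  [0,[0,0,0],0],
])

```text
time: 13.38
eef_pos: [0.6416, -0.1162, 0.0956]
ee_rot: [[-0.998, 0.06, -0.0], [0.06, 0.998, 0.0], [0.0, 0.0, -1.0]]
contact_force: [0.1, -0.9, 0.8]
width: 0.0
finger_force: 0.0
```

carry_out([
  [0,[0,0,0.05],0],
  [0,[0,0,0.05],0],
  [0,[0,0,0],0],
])

```text
time: 13.75
eef_pos: [0.6415, -0.1162, 0.0946]
ee_rot: [[-0.998, 0.06, -0.0], [0.06, 0.998, 0.0], [0.0, 0.0, -1.0]]
contact_force: [-0.2, -0.2, -0.1]
width: -0.0004
finger_force: 0.0
```

carry_out([
  [0,[0,0,0.04],0],
  [0,[0,0,0.04],0],
  [0,[0,0,0],0],
])

```text
time: 14.12
eef_pos: [0.6415, -0.1162, 0.0938]
ee_rot: [[-0.998, 0.06, -0.0], [0.06, 0.998, 0.0], [0.0, 0.0, -1.0]]
contact_force: [-0.3, 0.5, -0.2]
width: -0.0
finger_force: 0.0
```

carry_out([
  [0,[0,0,0.04],0],
  [0,[0,0,0.04],0],
  [0,[0,0,0],0],
])

```text
time: 14.5
eef_pos: [0.6416, -0.1162, 0.093]
ee_rot: [[-0.998, 0.06, 0.0], [0.06, 0.998, 0.0], [-0.0, 0.0, -1.0]]
contact_force: [-0.4, 0.6, 0.7]
width: 0.0003
finger_force: 0.0
```

carry_out([
  [0,[0,0,0.04],0],
  [0,[0,0,0.02],0],
  [0,[0,0,0],0],
])

```text
time: 14.88
eef_pos: [0.6416, -0.1163, 0.0925]
ee_rot: [[-0.998, 0.06, 0.0], [0.06, 0.998, 0.0], [-0.0, 0.0, -1.0]]
contact_force: [-0.3, 0.5, 1.1]
width: 0.0
finger_force: 0.5
```

carry_out([
  [0,[0,0,0.03],0],
  [0,[0,0,0.02],0],
  [0,[0,0,0],0],
])

```text
time: 15.25
eef_pos: [0.6418, -0.1163, 0.0925]
ee_rot: [[-0.998, 0.06, 0.001], [0.06, 0.998, 0.0], [-0.001, 0.0, -1.0]]
contact_force: [-2.4, 0.8, 4.3]
width: -0.0004
finger_force: 2.6
```

carry_out([
  [0,[0.1,0,0],0],
  [0,[0.1,0,0],0],
  [0,[0.1,0,0],0],
  [0,[0,0,0],0],
])

```text
time: 15.75
eef_pos: [0.6392, -0.1162, 0.0925]
ee_rot: [[-0.998, 0.06, 0.002], [0.06, 0.998, -0.0], [-0.002, -0.0, -1.0]]
contact_force: [1.6, -0.3, 5.3]
width: 0.0001
finger_force: 2.7
```

carry_out([
  [0,[0.1,0,0],0],
  [0,[0.1,0,0],0],
  [0,[0.1,0,0],0],
])

```text
time: 16.12
eef_pos: [0.6363, -0.116, 0.0925]
ee_rot: [[-0.998, 0.06, 0.002], [0.06, 0.998, -0.0], [-0.002, -0.0, -1.0]]
contact_force: [2.0, -0.5, 5.5]
width: -0.0
finger_force: 2.6
```

carry_out([
  [0,[0.15,0,0],0],
  [0,[0.15,0,0],0],
  [0,[0.15,0,0],0],
])

```text
time: 16.5
eef_pos: [0.6318, -0.1157, 0.0925]
ee_rot: [[-0.998, 0.06, 0.002], [0.06, 0.998, -0.0], [-0.002, -0.0, -1.0]]
contact_force: [1.5, 0.7, 5.9]
width: -0.0
finger_force: 2.6
```

carry_out([
  [0,[0.15,0,0],0],
  [0,[0.15,0,0],0],
  [0,[0.15,0,0],0],
])

```text
time: 16.88
eef_pos: [0.6273, -0.1155, 0.0925]
ee_rot: [[-0.998, 0.06, 0.002], [0.06, 0.998, -0.0], [-0.002, -0.0, -1.0]]
contact_force: [2.3, -0.4, 4.9]
width: 0.0001
finger_force: 2.6
```

```bash
cat > g.py <<'E'
from h import *
for n in("scene","wrist"):
    i=eyes.get_image(n); save(i,n+"_g.png"); v,u=np.mgrid[0:480,0:640]
    s=manip.state()["eef_pos"]; m=(i["frame"].max(2)<70)&(i["range_z"]>0)
    C=onplane(i,np.c_[u.ravel(),v.ravel()],s[2]).reshape(480,640,3); Z=bydepth(i,np.c_[u.ravel(),v.ravel()]).reshape(480,640,3)[...,2]
    m&=(abs(C[...,1]+.115)<.018)&(C[...,0]>.56)&(C[...,0]<.67)&(abs(Z-s[2]+.002)<.005)
    P=C[m]; print(n,s.round(4),m.sum(),P.min(0).round(4),P.max(0).round(4) if len(P) else 0)
E
python3 g.py
```

```text
scene [ 0.6271 -0.1155  0.0925] 173 [ 0.6208 -0.1323  0.0925] [ 0.6451 -0.0989  0.0925]
wrist [ 0.6271 -0.1154  0.0925] 724 [ 0.6095 -0.129   0.0925] [ 0.6423 -0.0979  0.0925]
```

The grommet is travelling with the finger: the wrist image puts its centre at x≈0.626 with the TCP at 0.627. I'll keep drawing it and adjust for force.

carry_out([
  [0,[0.15,0,0],0],
  [0,[0.15,0,0],0],
  [0,[0.15,0,0],0],
])

```text
time: 17.35
eef_pos: [0.6228, -0.1152, 0.0925]
ee_rot: [[-0.998, 0.06, 0.002], [0.06, 0.998, -0.0], [-0.002, -0.0, -1.0]]
contact_force: [1.6, 0.1, 5.4]
width: -0.0003
finger_force: 2.6
```

carry_out([
  [0,[0.15,0,0],0],
  [0,[0.15,0,0],0],
])

```text
time: 17.6
eef_pos: [0.6196, -0.115, 0.0924]
ee_rot: [[-0.998, 0.06, 0.001], [0.06, 0.998, -0.0], [-0.001, -0.0, -1.0]]
contact_force: [2.5, -0.3, 4.7]
width: 0.0002
finger_force: 2.5
```

carry_out([
  [0,[0.15,0,0],0],
  [0,[0.15,0,0],0],
])

```text
time: 17.85
eef_pos: [0.6165, -0.1148, 0.0923]
ee_rot: [[-0.998, 0.06, 0.001], [0.06, 0.998, -0.0], [-0.001, -0.0, -1.0]]
contact_force: [1.1, 0.3, 4.1]
width: -0.0001
finger_force: 2.5
```

carry_out([
  [0,[0.15,0,0.01],0],
  [0,[0.15,0,0],0],
])

```text
time: 18.1
eef_pos: [0.6135, -0.1146, 0.0922]
ee_rot: [[-0.998, 0.06, 0.001], [0.06, 0.998, -0.0], [-0.001, -0.0, -1.0]]
contact_force: [1.9, -0.2, 5.5]
width: -0.0002
finger_force: 2.5
```

carry_out([
  [0,[0.15,0,0],0],
  [0,[0.15,0,0],0],
])

```text
time: 18.35
eef_pos: [0.6105, -0.1144, 0.0921]
ee_rot: [[-0.998, 0.06, 0.001], [0.06, 0.998, -0.0], [-0.001, -0.0, -1.0]]
contact_force: [1.6, 0.1, 6.0]
width: -0.0
finger_force: 2.5
```

carry_out([
  [0,[0.15,0,0],0],
  [0,[0.15,0,0],0],
])

```text
time: 18.6
eef_pos: [0.6073, -0.1142, 0.092]
ee_rot: [[-0.998, 0.06, 0.001], [0.06, 0.998, -0.0], [-0.001, 0.0, -1.0]]
contact_force: [1.4, -0.4, 5.3]
width: 0.0004
finger_force: 2.5
```

carry_out([
  [0,[0.15,0,0],0],
  [0,[0.15,0,0],0],
])

```text
time: 18.85
eef_pos: [0.6042, -0.114, 0.0919]
ee_rot: [[-0.998, 0.06, 0.0], [0.06, 0.998, 0.0], [-0.0, 0.0, -1.0]]
contact_force: [1.9, 0.3, 5.6]
width: 0.0006
finger_force: 2.5
```

```bash
python3 g.py
```

```text
scene [ 0.604  -0.114   0.0919] 182 [ 0.5954 -0.1298  0.0919] [ 0.6232 -0.0976  0.0919]
wrist [ 0.604  -0.114   0.0919] 1058 [ 0.5867 -0.1317  0.0919] [ 0.6635 -0.0977  0.0919]
```

carry_out([
  [0,[0.15,0,0],0],
  [0,[0.15,0,0],0],
])

```text
time: 19.2
eef_pos: [0.6011, -0.1138, 0.0918]
ee_rot: [[-0.998, 0.06, 0.0], [0.06, 0.998, 0.0], [-0.0, 0.0, -1.0]]
contact_force: [1.8, -0.2, 5.1]
width: -0.0001
finger_force: 2.4
```

carry_out([
  [0,[0.15,0,0],0],
  [0,[0.15,0,0],0],
])

```text
time: 19.45
eef_pos: [0.598, -0.1136, 0.0918]
ee_rot: [[-0.998, 0.06, -0.0], [0.06, 0.998, 0.0], [0.0, 0.0, -1.0]]
contact_force: [1.2, 0.6, 5.2]
width: -0.0003
finger_force: 2.3
```

carry_out([
  [0,[0.15,0,0],0],
  [0,[0.15,0,0],0],
])

```text
time: 19.7
eef_pos: [0.5949, -0.1134, 0.0917]
ee_rot: [[-0.998, 0.06, -0.0], [0.06, 0.998, 0.0], [0.0, 0.0, -1.0]]
contact_force: [1.0, 0.2, 4.1]
width: -0.0001
finger_force: 2.0
```

carry_out([
  [0,[0.15,0,0],0],
  [0,[0.15,0,0],0],
])

```text
time: 19.95
eef_pos: [0.5919, -0.1133, 0.0917]
ee_rot: [[-0.998, 0.06, -0.0], [0.06, 0.998, 0.0], [0.0, 0.0, -1.0]]
contact_force: [1.8, -0.3, 3.3]
width: -0.0001
finger_force: 1.8
```

carry_out([
  [0,[0.15,0,0],0],
  [0,[0.15,0,0],0],
])

```text
time: 20.2
eef_pos: [0.5889, -0.1131, 0.0917]
ee_rot: [[-0.998, 0.06, -0.0], [0.06, 0.998, 0.0], [0.0, 0.0, -1.0]]
contact_force: [1.2, 0.0, 3.5]
width: -0.0002
finger_force: 1.6
```

carry_out([
  [0,[0.15,0,0],0],
  [0,[0.15,0,0],0],
])

```text
time: 20.45
eef_pos: [0.586, -0.1129, 0.0917]
ee_rot: [[-0.998, 0.06, -0.0], [0.06, 0.998, 0.0], [0.0, 0.0, -1.0]]
contact_force: [1.6, -0.8, 3.3]
width: 0.0001
finger_force: 1.6
```

carry_out([
  [0,[0.15,0,0],0],
  [0,[0.15,0,0],0],
])

```text
time: 20.7
eef_pos: [0.583, -0.1127, 0.0919]
ee_rot: [[-0.998, 0.06, -0.0], [0.06, 0.998, 0.0], [0.0, 0.0, -1.0]]
contact_force: [0.3, 0.5, 4.3]
width: -0.0004
finger_force: 2.0
```

carry_out([
  [0,[0.15,0,0],0],
  [0,[0.15,0,0],0],
])

```text
time: 20.95
eef_pos: [0.5795, -0.1125, 0.0915]
ee_rot: [[-0.998, 0.06, -0.001], [0.06, 0.998, 0.0], [0.001, 0.0, -1.0]]
contact_force: [-0.6, 0.6, 2.0]
width: 0.0003
finger_force: 1.0
```

```bash
python3 g.py; python3 -c "
import cv2,numpy as np
a=cv2.imread('pics/scene_g.png')[200:440,140:440];b=cv2.imread('pics/wrist_g.png')[:330,120:560]
cv2.imwrite('pics/ab5.png',np.hstack([cv2.resize(a,(400,320)),cv2.resize(b,(400,300),dst=None) if 0 else cv2.resize(b,(400,320))]))"
```

```text
scene [ 0.5792 -0.1125  0.0914] 177 [ 0.5794 -0.1292  0.0914] [ 0.6007 -0.0983  0.0914]
wrist [ 0.5793 -0.1125  0.0914] 114 [ 0.5695 -0.1322  0.0914] [ 0.5942 -0.0972  0.0914]
```

View pics/ab5.png

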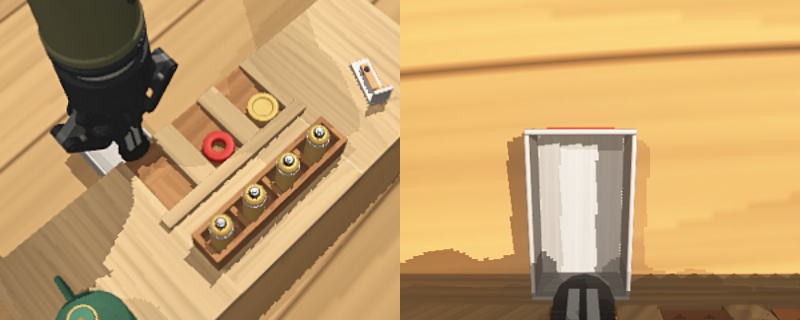

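The grommet is about halfway over the edge and starting to tip, with the tin directly below. I'll continue.

carry_out([
  [0,[0.15,0,0],0],
  [0,[0.15,0,0],0],
  [0,[0.15,0,0],0],
])

```text
time: 21.42
eef_pos: [0.5755, -0.1122, 0.0915]
ee_rot: [[-0.998, 0.06, -0.0], [0.06, 0.998, 0.0], [0.0, 0.0, -1.0]]
contact_force: [-0.6, -0.2, 0.3]
width: -0.0001
finger_force: 0.0
```

carry_out([
  [0,[0.2,0,0],0],
  [0,[0.2,0,0],0],
  [0,[0,0,0],0],
])

```text
time: 21.8
eef_pos: [0.5716, -0.112, 0.0919]
ee_rot: [[-0.998, 0.06, 0.0], [0.06, 0.998, 0.0], [-0.0, 0.0, -1.0]]
contact_force: [0.5, -1.0, 0.1]
width: -0.0001
finger_force: 0.0
```

```bash
python3 g.py; python3 -c "
import cv2,numpy as np
a=cv2.imread('pics/scene_g.png')[200:440,140:440];b=cv2.imread('pics/wrist_g.png')[:400,120:560]
cv2.imwrite('pics/ab6.png',np.hstack([cv2.resize(a,(400,320)),cv2.resize(b,(400,360))[:320]]))"
```

```text
Traceback (most recent call last):
  File "g.py", line 7, in <module>
    P=C[m]; print(n,s.round(4),m.sum(),P.min(0).round(4),P.max(0).round(4) if len(P) else 0)
                                       ~~~~~^^^
ValueError: zero-size array to reduction operation minimum which has no identity
```

View pics/ab6.png

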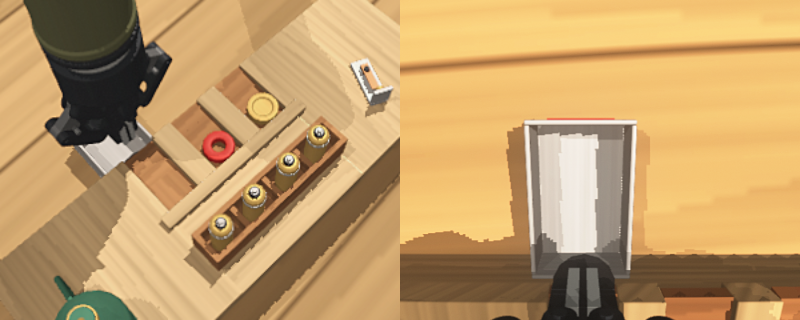

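The grommet has left the lane and the force is zero. I'll lift away and check the tin.

carry_out([
  [0,[0,0,-1],0],
  [0,[0,0,-4],0],
  [0,[1,0,-5],0],
  [0,[4,0,-4],0],
  [0,[5,0,0],0],
  [0,[0,5,0],0],
  [0,[0,5,0],0],
  [0,[0,0,0],0],
])

```text
time: 22.85
eef_pos: [0.4779, -0.002, 0.2325]
ee_rot: [[-0.999, 0.053, 0.001], [0.053, 0.999, 0.002], [-0.001, 0.002, -1.0]]
contact_force: [-0.5, 0.0, -0.1]
width: 0.0
finger_force: 0.0
```

Run:
```python
from h import *
import pickle
ims={n:eyes.get_image(n) for n in("top","scene")}
i=ims["top"]
v,u=np.mgrid[0:480,0:640]; C=bydepth(i,np.c_[u.ravel(),v.ravel()]).reshape(480,640,3)
m=(C[...,2]>.034)&(C[...,2]<.05)&(C[...,0]>.45)&(C[...,0]<.6)&(C[...,1]<-.05)&(C[...,1]>-.18)
c=max(cv2.findContours(m.astype(np.uint8),0,2)[0],key=cv2.contourArea)
print(cv2.minAreaRect(onplane(i,c.reshape(-1,2),.042)[:,:2].astype(np.float32)))
o=pickle.load(open("top0.pkl","rb"))
a=i["frame"][150:390,290:590,::-1];b=ims["scene"]["frame"][200:440,120:420,::-1]
cv2.imwrite('pics/ab7.png',np.hstack([cv2.resize(x,(400,320)) for x in (a,b)]))
```

```text
((0.54714435338974, -0.11169413477182388), (0.06588394194841385, 0.08956678956747055), 86.69055938720703)
```

View pics/ab7.png

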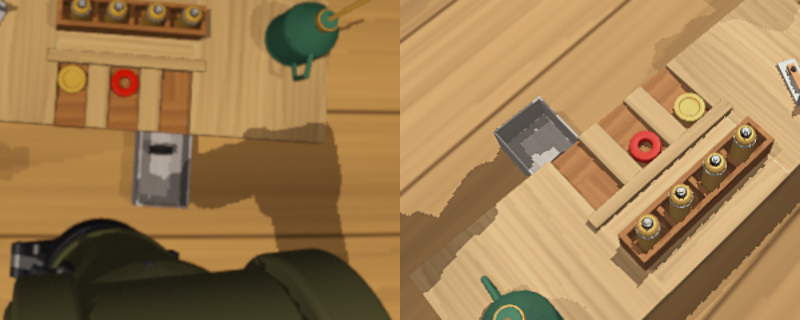

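The grommet is in the tin (top crop about (162,150)). The tin hasn't moved and is square, the other parts are in place, and the arm is clear.

```bash
python3 -c "
from station import job
print(job.job_done())"
```

```text
the job is handed in; nothing more can be done
None
```

The job is handed in: the tin stands square and snug under the right lane, the grommet was drawn over the edge and dropped into it with about 6 N at most on the force readings, and nothing else moved, with about 23 s on the robot's clock.

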